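# Sweep a key-fob drill jig clean, load the fob and hold it home against the sprung ejector

### The job

With the scraper block, not with the fingers, sweep all four brass offcuts off the bed of the drill jig into the scrap tray along its side, then put the scraper back on the bench clear of the jig. Lay the long brass fob blank flat on the bed, slide it end first between the guides and under the drill-bush bridge, and push it steadily against the sprung ejector pin until it is hard up against the two stops (do not ram it). Finish while holding it pressed there, ready to be drilled, and leave the other things on the bench where they are.

Things in the scene. Friction and masses are not known exactly. Their poses are not given: they have to be found in the camera images.
- jig: Key-fob drill jig, fixed to the bench: aluminium plate 190 (x) x 120 (y) x 24 mm high; its flat top is the bed. Origin: centre of the plate's underside, at bench height. Own x: the fob's sliding direction, towards the stops; y to the left of that; z up. The bed is open from x = -95 to +20 mm; the offcuts start on it between x = -85 and +13, y = -57 and +23 mm
- guide_mouth (a point): Point on the bed (24 mm above the bench) on the jig's centre line, at the mouth of its two steel guide rails: x = +20 mm in the jig's frame, axes as the jig's. The rails stand 15 mm above the bed, inner faces 40 mm apart here, narrowing to 31 mm at x = +33 and parallel from there to the stops at x = +65 mm; outer faces 55 mm apart
- bush (a point): Centre of the top of the drill bush, 28 mm above the bed, at x = +46 mm on the jig's centre line. The bush sits in a steel bridge over the rails, x = +36 to +56 mm, underside 15 mm above the bed, so the fob passes under it with 3 mm to spare
- stops: End block of the jig (x = +68 to +90 mm, 24 mm above the bed) with two steel stop pads, the hard stop for the fob's end. Origin and axes as the jig's. The pads' faces lie at x = +65 mm, at y = -9.5 and +9.5 mm, each 8 mm wide, 1 to 11 mm above the bed
- stop_face (a point): Point on the jig's centre line midway between the two stop pads, at their faces (x = +65 mm in the jig's frame), 6 mm above the bed. Axes as the jig's
- ejector (a joint): Sprung ejector pin, 7 mm thick, on the jig's centre line, 6.5 mm above the bed; free, it stands 8 mm out of the stop pads' faces towards -x of the jig. Value in m: 0 free, growing as it is pressed in, 0.008 when the fob meets the stops. It pushes back with 5 N at 0 and 9 N at the stops, and drives the fob out again if let go
- tray_floor (a point): Centre of the inner floor, 4 mm above the bench, of the shallow open steel scrap tray fixed along the jig's -y side. Axes as the jig's. The tray covers x = -95 to +55, y = -60 to -134 mm in the jig's frame; walls 2 mm thick, tops 20 mm above the bench, 4 mm lower than the bed; its fourth side is the side of the jig
- scraper_mid (a point): Scraper block, at its middle, 29 mm above its underside: a white plastic foot 105 (x) x 26 (y) x 16 mm high carrying a wooden grip 80 (x) x 22 (y) x 42 mm high, 58 mm high in all, about 0.11 kg. It stands upright on the bench; own x along its length, z up
- fob_mid (a point): Fob blank, at its middle, 6 mm above its underside: a plain solid brass bar 110 (x) x 28 (y) x 12 mm (z), about 0.31 kg, both ends alike, lying flat on the bench; own x along its length, z up
- offcut1_mid (a point): Brass offcut 18 x 11 x 8 mm high, at its middle, lying on the jig's bed
- offcut2_mid (a point): Brass offcut 14 x 14 x 8 mm high, at its middle, lying on the jig's bed
- offcut3_mid (a point): Round brass offcut, diameter 16 mm, 8 mm high, at its middle, lying on the jig's bed
- offcut4_mid (a point): Brass offcut 16 x 10 x 8 mm high, at its middle, lying on the jig's bed
- mandrel: Bystander: steel ring mandrel, a tapered upright on a round foot of 76 mm diameter, 152 mm high. Origin at the underside's centre
- bead_pot: Bystander: clear round pot of beads, 72 mm across, 45 mm high. Origin at the underside's centre
- anvil: Bystander: square steel bench block 74 x 74 x 28 mm. Origin at the underside's centre
Mind the look-alikes: they are no part of the job. Of the things that look like the part that bears fob_mid, take the one that is farthest to the robot's left at the start.

How it is judged:
On the way, in this order (a step that is already met when the one before it is completed fails the run):
1. all four offcuts lie in the scrap tray, while the scraper is in the hand (x of offcut1_mid in the frame of tray_floor between -0.075 and 0.075 m and y of offcut1_mid in the frame of tray_floor between -0.037 and 0.037 m and z of each of offcut1_mid, offcut2_mid, offcut3_mid, offcut4_mid in the frame of tray_floor below 0.016 m and x of offcut2_mid in the frame of tray_floor between -0.075 and 0.075 m and y of offcut2_mid in the frame of tray_floor between -0.037 and 0.037 m and x of offcut3_mid in the frame of tray_floor between -0.075 and 0.075 m and y of offcut3_mid in the frame of tray_floor between -0.037 and 0.037 m and x of offcut4_mid in the frame of tray_floor between -0.075 and 0.075 m and y of offcut4_mid in the frame of tray_floor between -0.037 and 0.037 m and contact force between the fingers and scraper above 1 N), for 0.2 s.
2. the scraper is let go on the bench, clear of the jig (contact force between the fingers and scraper below 0.1 N and contact force between scraper and jig below 0.1 N and height (world z) of scraper_mid below 0.034 m), for 0.2 s.
At the end, for the whole second after the job is handed in: Fob flat between the guides, square within 3.4 degrees, ejector pressed in over 6.8 mm, fob's end bearing on the stops with 1 to 60 N, at rest, fingers holding or pushing it; scraper released on the bench (middle under 34 mm up), clear of the jig; all four offcuts in the tray (all of step 2 and contact force between fob and stops between 1 and 60 N and value of joint ejector above 0.0068 m and contact force between the fingers and fob above 1 N and x of fob_mid in the frame of stop_face between -0.058 and -0.052 m and y of fob_mid in the frame of stop_face between -0.004 and 0.004 m and z of fob_mid in the frame of stop_face below 0.003 m and angle between the x axis of fob_mid and the x axis of stop_face, either way round below 0.06 rad and angle between fob_mid's own z axis and vertical below 0.06 rad and linear speed of each of fob, scraper below 0.02 m/s and contact force between the fingers and stops below 0.5 N and x of offcut1_mid in the frame of tray_floor between -0.075 and 0.075 m and y of offcut1_mid in the frame of tray_floor between -0.037 and 0.037 m and z of each of offcut1_mid, offcut2_mid, offcut3_mid, offcut4_mid in the frame of tray_floor below 0.016 m and x of offcut2_mid in the frame of tray_floor between -0.075 and 0.075 m and y of offcut2_mid in the frame of tray_floor between -0.037 and 0.037 m and x of offcut3_mid in the frame of tray_floor between -0.075 and 0.075 m and y of offcut3_mid in the frame of tray_floor between -0.037 and 0.037 m and x of offcut4_mid in the frame of tray_floor between -0.075 and 0.075 m and y of offcut4_mid in the frame of tray_floor between -0.037 and 0.037 m); the arm keeps its last pose, push and grip.
It fails at once if an offcut is touched with the fingers (contact force between the fingers and offcut1 above 0.5 N or contact force between the fingers and offcut2 above 0.5 N or contact force between the fingers and offcut3 above 0.5 N or contact force between the fingers and offcut4 above 0.5 N).
It fails at once if the fob is rammed into the stops (over 60 N) (contact force between fob and stops above 60 N).
It fails at once if a bystander (mandrel, bead pot, bench block) is moved by more than 3 cm (distance of any of mandrel, bead_pot, anvil from where it was at the start of the episode above 0.03 m).
It also fails if it takes over 69 s, if anything falls off the work surface, if the arm or the gripper's body presses on something with over 40 N, if the wrist force passes 120 N, or if a joint passes its speed limit or range.

### The arm

A 6-joint arm with a two-finger parallel gripper is mounted at the origin on the work surface. World frame = base frame: x ahead of the robot, y to its left, z up, the work surface at z = 0. Lengths are in m, angles in rad, forces in N, time in s.
With the tool pointing down it reaches from about 0.425 to 1.125 m from the base axis. Payload 14.9 kg.
Tool frame: the origin (TCP) lies on the centre line of the jaws, within the pads' length; the fingertips stand 11 mm ahead of it and the grasp point (between the pads) lies 8 mm behind it; z points along the fingers, y is the line along which they close (so a half turn about z gives the same grasp; the last joint's range is limited). The gripper opens to 91 mm and grips with 3 to 60 N. Pads are 32 mm wide; open, the fingers measure 118 mm over their backs; the gripper's body (76 mm by 178 mm) begins 60 mm behind the grasp point.
Start: joints at [-1.177, 0.379, 1.734, -0, 1.028, -0.033], TCP at [0.29, -0.637, 0.225] pointing down, gripper open.
Joint ranges: [-2.77, 2.77], [-0.74, 2.19], [0, 2.66], [-1.06, 4.2], [0.31, 2.87], [-3.08, 3.08]. Speed limits (rad/s): [1.89, 1.89, 2.39, 3.14, 3.14, 3.14].

### API

Orientations are given as a 3x3 rotation matrix whose columns are the frame's x, y, z axes.
In Python, from bench import read_state, snapshot, close_job gives the robot as it stands.
- The arm moves only by the shell command python3 -m jog 'ROWS' [FORCE]. ROWS is a JSON object of lists of equal length, an entry for each row: "gripper": the finger opening in cm, from 0 to 9.12; "dp": the shift along the tool's x, y, z in cm, a list of three; "angular": the turn, a rotation vector about the tool's x, y, z in rad, a list of three. A call has 1 to 12 rows; each row shifts and turns the commanded pose from where the row before left it, along the tool's axes as they then stand; what a row does not reach is not made up. A row lasts 1/12 s, in which the tool goes at most 41.7 mm and 7.16 degrees, less where a joint would pass 70% of its speed; a pose out of reach is approached as far as the arm can. A call is refused whole if a number of a shift passes 4.17 or a number of a turn 0.125, either way. A call with a gripper value outside its range is refused whole. The fingers move at their own pace and stop on an object; FORCE is the grip in N (left out, the last holds). Time passes only in rows, so rows that do not move let the fingers close. It gives the time, the measured TCP pose, the force, the opening and the grip force at its end, in the units of the state.
- read_state(): the state, without advancing time (a new reading comes with each control period).
- snapshot(name): name is "scene" or "top" or "wrist"; returns a dict with "color" (400x640x3 uint8, red, green, blue), "depth" (400x640 float32, m along the optical axis (not along the pixel's ray), 0 where there is no reading), "K" (3x3 intrinsics, pixels), "distortion" ([k1, k2, p1, p2, k3] as OpenCV has them; the pictures are not rectified), "R" (3x3) and "t" (3): a world point X has camera coordinates R X + t. Camera axes: x right, y down, z forward; pixel columns grow to the right and rows downward; lengths in m; the calibration is good to about 2 mm. A picture is of the moment at which its call begins.
- close_job(): hands the job in; it is judged then, once.
The state is a dict: "t": time; "joints": joint angles; "joint_velocities": joint speeds; "joint_torque": joint torques, N m; "tcp_pos": TCP position; "tool_rot": TCP orientation; "contact_force": force on the tool from outside, world axes, zero at the start; "moment": the same for the moment, N m; "width": finger opening in m; "finger_force": force on a finger pad.
Only numpy, scipy, OpenCV 4.12 (cv2) and the standard library are available. Lean on these libraries where they do the work, as an engineer would, in place of code of your own. Each camera call takes 0.05 s, during which the arm holds its last target. There are 200 camera calls.

## Working session

There is one attempt and no reset: what is moved stays moved. The work goes in short steps, Python scripts to look and compute and a shell command to move; the robot and the scene stay as the last step left them, time stands still between calls to the robot, and variables do not carry over. Pictures are saved under pics/ and viewed, at most 10 in all, crops included, and the job is handed in when it is done.

```bash
mkdir -p pics; ls
cat > h.py <<'E'
import numpy as np, cv2, pickle
from bench import read_state, snapshot, close_job
def snap(n,f):
    s=snapshot(n); cv2.imwrite(f'pics/{f}.png',s['color'][:,:,::-1]); pickle.dump(s,open(f'pics/{f}.pkl','wb')); return s
def load(f): return pickle.load(open(f'pics/{f}.pkl','rb'))
def ray(s,px):
    px=np.array(px,float).reshape(-1,1,2)
    u=cv2.undistortPoints(px,np.array(s['K']),np.array(s['distortion'])).reshape(-1,2)
    R=np.array(s['R']);t=np.array(s['t'])
    d=np.c_[u,np.ones(len(u))]@R; return -R.T@t,d
def onplane(s,px,z):
    c,d=ray(s,px); k=(z-c[2])/d[:,2]; return c+d*k[:,None]
def cloud(s):
    h,w=s['depth'].shape
    uv=np.stack(np.meshgrid(np.arange(w),np.arange(h)),-1).reshape(-1,2)
    c,d=ray(s,uv); P=c+d*s['depth'].reshape(-1,1); P[s['depth'].ravel()==0]=np.nan
    return P.reshape(h,w,3)
E
python3 - <<'E'
from h import *
a=snap('scene','s0');b=snap('top','t0')
cv2.imwrite('pics/both.png',cv2.resize(np.vstack([a['color'],b['color']])[:,:,::-1],(480,600)))
for s in(a,b): print(-np.array(s['R']).T@s['t'],np.array(s['R'])[2],s['K'][0][0])
E
```

```text
pics
[ 1.00091402 -0.767803    0.60891973] [-0.39240215  0.73314405 -0.55544609] 383.7400800481713
[ 0.50880815 -0.0868916   1.07396253] [ 0.11883191  0.01774178 -0.99275586] 456.76781059256
```

View pics/t0.png

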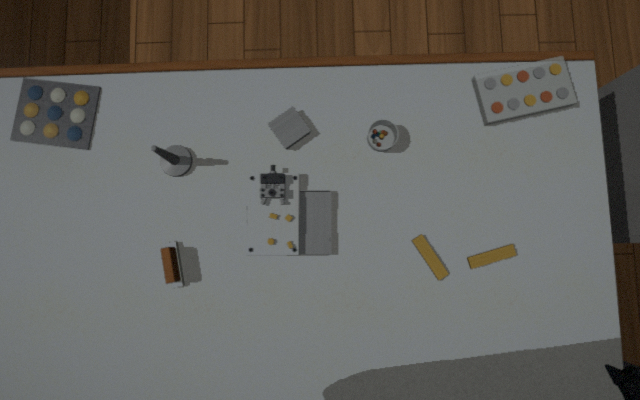

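View pics/s0.png

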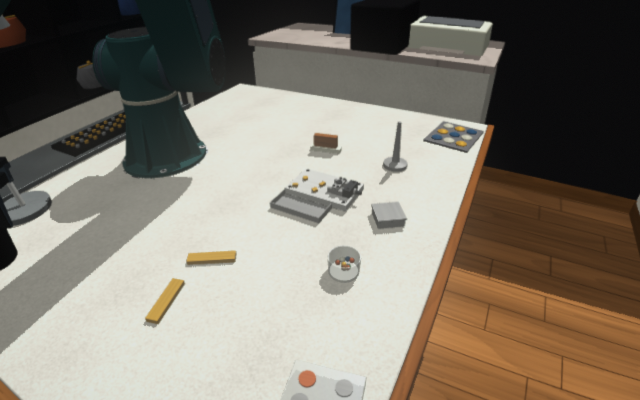

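The top view shows the jig at about (275,212) with its stops end up, the tray on its right at (318,222) and the scraper at (173,264). Two brass bars look like the fob: A at (430,257) and B at (492,256). Left in the image is the robot's left (+y), so A fits the description. I'll measure both and confirm in a crop.

Run:
```python
from h import *
s=load('t0'); hsv=cv2.cvtColor(s['color'],cv2.COLOR_RGB2HSV)
m=cv2.inRange(hsv,(15,110,90),(35,255,255)); 
for c in cv2.findContours(m,cv2.RETR_EXTERNAL,cv2.CHAIN_APPROX_NONE)[0]:
    a=cv2.contourArea(c)
    if a<8: continue
    (u,v),wh,_=cv2.minAreaRect(c)
    if not(150<v<290 and u>230): continue
    z=.012 if u>400 else .032
    box=onplane(s,cv2.boxPoints(cv2.minAreaRect(c)),z)
    e=[box[1]-box[0],box[2]-box[1]]; e.sort(key=np.linalg.norm)
    print('brass',(u,v),a,onplane(s,[[u,v]],z)[0].round(4),[np.linalg.norm(x).round(4) for x in e],np.degrees(np.arctan2(e[1][1],e[1][0])).round(1))
P=cloud(s)
hull=lambda mm:None
# scraper
m=cv2.inRange(hsv,(0,100,40),(14,255,255)); m[:,:140]=0;m[:,200:]=0;m[:230]=0;m[300:]=0
c=max(cv2.findContours(m,0,1)[0],key=cv2.contourArea); r=cv2.minAreaRect(c);print('scr',r)
for p in cv2.boxPoints(r): print(p,P[int(p[1]),int(p[0])].round(3))
for n,p in dict(jbed=(280,235),tray=(318,222),scr=(168,265)).items(): print(n,P[p[1],p[0]].round(4))
# world z map around the jig & scraper
cv2.imwrite('pics/c1.png',np.hstack([cv2.resize(s['color'][150:290,140:345][:,:,::-1],None,fx=2.2,fy=2.2,interpolation=2),cv2.resize(s['color'][220:290,400:525][:,:,::-1],(336,308),interpolation=2)]))
```

```text
brass (491.7752380371094, 255.91741943359375) 484.0 [ 0.479 -0.459  0.012] [np.float64(0.0262), np.float64(0.1086)] -75.1
brass (289.5, 244.5) 12.0 [0.5162 0.0037 0.032 ] [np.float64(0.0068), np.float64(0.0113)] 179.1
brass (270.5, 241.0) 18.0 [0.5251 0.0469 0.032 ] [np.float64(0.0091), np.float64(0.0114)] -91.3
brass (430.0484313964844, 256.7916564941406) 505.5 [ 0.4806 -0.3172  0.012 ] [np.float64(0.0272), np.float64(0.1084)] -148.2
brass (288.5, 217.5) 17.0 [0.5776 0.0051 0.032 ] [np.float64(0.0097), np.float64(0.0098)] -136.1
brass (272.9706115722656, 215.61767578125) 17.0 [0.5828 0.0406 0.032 ] [np.float64(0.0083), np.float64(0.0151)] -105.4
scr ((167.79730224609375, 264.7838134765625), (34.3593864440918, 9.206343650817871), 80.53767395019531)
[160.43243 248.5946 ] [0.515 0.312 0.003]
[169.51352 247.08112] [0.516 0.27  0.06 ]
[175.16217 280.97302] [0.443 0.257 0.056]
[166.08109 282.4865 ] [0.439 0.277 0.057]
jbed [0.5386 0.0264 0.02  ]
tray [ 0.5672 -0.0615  0.005 ]
scr [0.4764 0.2751 0.0515]
```

View pics/c1.png

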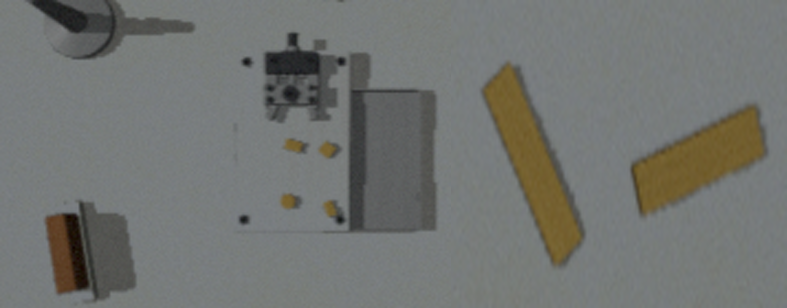

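The crop confirms bar A, top pixel (430,257), as the leftmost. B, at (492,256), lies further to the right and is the look-alike. A lies at (0.481,-0.317), 108 x 27 mm, at 32°. Next I need a coarse jig pose and the start orientation.

Run:
```python
from h import *
s=load('t0'); st=read_state()
print(np.round(st['tool_rot'],3).tolist(),st['tcp_pos'],st['t'])
q=np.array([[247,62],[341,62],[244,219],[340,219]])/2.2+[140,150]
p=onplane(s,q,.024);print(p.round(3))
print('bush',onplane(s,[[272.3,192.3]],.052).round(4))
w=snapshot('wrist');R=np.array(w['R']);c=-R.T@np.array(w['t']);T=np.array(st['tool_rot'])
print('wristcam in tool',T.T@(c-st['tcp_pos']),'axes rows in tool',(R@T).round(3).tolist(),w['K'][0][0])
```

```text
[[0.91, 0.414, -0.0], [0.414, -0.91, 0.001], [0.0, -0.001, -1.0]] [ 0.2896306  -0.63692046  0.22438536] 0.1
[[ 0.672  0.089  0.024]
 [ 0.669 -0.011  0.024]
 [ 0.507  0.093  0.024]
 [ 0.505 -0.007  0.024]]
bush [[0.6342 0.0391 0.052 ]]
wristcam in tool [ 0.07154854  0.00070924 -0.16140922] axes rows in tool [[0.0, 1.0, -0.001], [-0.967, 0.0, -0.254], [-0.254, 0.001, 0.967]] 312.38556958658506
```

```bash
python3 -m jog '{"gripper":[9.1,9.1,9.1,9.1,9.1,9.1,9.1,9.1,9.1,9.1,9.1,9.1],"dp":[[0,0,0],[0,0,0],[0,0,0],[0,0,0],[1.4,-3.8,0],[1.4,-3.8,0],[1.4,-3.8,0],[1.4,-3.8,0],[1.4,-3.8,0],[1.4,-3.8,0],[1.4,-3.8,0],[1.4,-3.8,0]],"angular":[[0,0,0.113],[0,0,0.113],[0,0,0.113],[0,0,0.113],[0,0,0],[0,0,0],[0,0,0],[0,0,0],[0,0,0],[0,0,0],[0,0,0],[0,0,0]]}'
python3 -m jog '{"gripper":[9.1,9.1,9.1,9.1,9.1,9.1,9.1,9.1,9.1,9.1,9.1,9.1],"dp":[[1.4,-3.8,0],[1.4,-3.8,0],[1.4,-3.8,0],[1.4,-3.8,0],[1.4,-3.8,0],[1.4,-3.8,0],[1.4,-3.8,0],[1.4,-3.8,0],[1.4,-3.8,0],[1.4,-3.8,0],[0,0,0],[0,0,0]],"angular":[[0,0,0],[0,0,0],[0,0,0],[0,0,0],[0,0,0],[0,0,0],[0,0,0],[0,0,0],[0,0,0],[0,0,0],[0,0,0],[0,0,0]]}'
python3 - <<'E'
from h import *
s=snap('wrist','w1')
E
```

```text
t: 1.15
tcp_pos: [0.4096, -0.3342, 0.2249]
tool_rot: [[1.0, -0.026, 0.0], [-0.026, -1.0, 0.0], [0.0, -0.0, -1.0]]
contact_force: [1.2, -1.2, -0.0]
width: 0.091
finger_force: 0.0
t: 2.15
tcp_pos: [0.5591, 0.0419, 0.2247]
tool_rot: [[1.0, -0.022, -0.0], [-0.022, -1.0, -0.0], [-0.0, 0.0, -1.0]]
contact_force: [0.1, -0.4, -0.1]
width: 0.0911
finger_force: 0.0
```

View pics/w1.png

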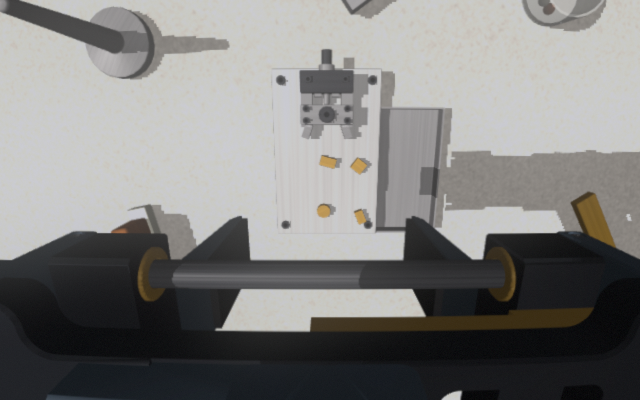

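The wrist view shows the jig: screws at (281,80), (373,80), (286,225) and (368,225), and the bush at (326,114). The offcuts are at (328,162), (359,166), (324,211) and (361,216).

```bash
cat > jig.py <<'E'
from h import *
def jig(s,scr,bush):
    g=cv2.cvtColor(s['color'],cv2.COLOR_RGB2GRAY); 
    def blob(p,r=8):
        x,y=p; w=g[y-r:y+r+1,x-r:x+r+1].astype(float); k=np.clip(np.percentile(w,80)*.75-w,0,None)
        Y,X=np.mgrid[-r:r+1,-r:r+1]; return [x+(k*X).sum()/k.sum(),y+(k*Y).sum()/k.sum()]
    q=[blob(p) for p in scr]; P=onplane(s,q,.024)[:,:2]
    ctr=P.mean(0); d=(P[0]+P[1]-P[2]-P[3]); yaw=np.arctan2(d[1],d[0])
    d2=(P[0]-P[1]+P[2]-P[3]); 
    B=onplane(s,[bush],.052)[0,:2]
    ex=np.array([np.cos(yaw),np.sin(yaw)]);ey=np.array([-ex[1],ex[0]])
    print('scr ctr',ctr,'yaw long',yaw,'yaw cross',np.arctan2(-d2[0],d2[1]),'span',np.linalg.norm(d)/2,np.linalg.norm(d2)/2)
    print('bush rel ctr',(B-ctr)@ex,(B-ctr)@ey)
    return ctr,ex,ey
E
python3 - <<'E'
from jig import *
s=load('w1')
ctr,ex,ey=jig(s,[(281,80),(373,80),(286,225),(368,225)],(326,114))
for p in [(276,233),(377,232)]:
    x=onplane(s,[p],.024)[0,:2]-ctr; print('rear corners',x@ex,x@ey)
hsv=cv2.cvtColor(s['color'],cv2.COLOR_RGB2HSV)
m=cv2.inRange(hsv,(12,110,80),(35,255,255)); m[:140]=0;m[232:]=0;m[:,:280]=0;m[:,385:]=0
for c in cv2.findContours(m,0,1)[0]:
    if cv2.contourArea(c)<20: continue
    b=onplane(s,cv2.boxPoints(cv2.minAreaRect(c)),.03)[:,:2]-ctr
    print('off',(b@ex).min().round(3),(b@ex).max().round(3),(b@ey).min().round(3),(b@ey).max().round(3))
P=cloud(s);print(P[190,300],P[170,410])
E
```

```text
scr ctr [0.58941072 0.04005296] yaw long -0.01432366692787699 yaw cross -0.02029396481540509 span 0.16672316230340037 0.10089703815160714
bush rel ctr 0.04639704650081245 0.00023198546404953814
rear corners -0.09447642040899866 0.06303377933156339
rear corners -0.09413966548764405 -0.061587146083251894
off -0.081 -0.063 -0.046 -0.033
off -0.071 -0.057 -0.003 0.011
off -0.02 -0.002 -0.046 -0.027
off -0.013 0.001 -0.01 0.008
[0.54978898 0.07231989 0.02517739] [ 0.56770578 -0.06249373  0.0055794 ]
```

```bash
python3 -m jog '{"gripper":[9.1,9.1,9.1,9.1,9.1,9.1,9.1,9.1,9.1,9.1],"dp":[[-2.1,-3.2,0],[-2.1,-3.2,0],[-2.1,-3.2,0],[-2.1,-3.2,0],[-2.1,-3.2,0],[-2.1,-3.2,0],[-2.1,-3.2,0],[0,0,0],[0,0,0],[0,0,0]],"angular":[[0,0,0],[0,0,0],[0,0,0],[0,0,0],[0,0,0],[0,0,0],[0,0,0],[0,0,0],[0,0,0],[0,0,0]]}'
python3 - <<'E'
from h import *
s=snap('wrist','w2')
P=cloud(s); X=P.reshape(-1,3); ok=np.isfinite(X[:,2])
v=np.repeat(np.arange(400),640)
for lo,hi,n in((.05,.066,'griptop'),(.01,.022,'foot')):
    k=ok&(X[:,2]>lo)&(X[:,2]<hi)&(abs(X[:,0]-.475)<.09)&(abs(X[:,1]-.275)<.07)&(v<215)
    m=k.reshape(400,640).astype(np.uint8)
    c=max(cv2.findContours(m,0,1)[0],key=cv2.contourArea)
    h=onplane(s,c.reshape(-1,2),.058 if n=='griptop' else .016)[:,:2].astype(np.float32)
    r=cv2.minAreaRect(h); print(n,k.sum(),r,np.median(X[k,2]),cv2.boundingRect(c))
E
```

```text
t: 3.03
tcp_pos: [0.4179, 0.2668, 0.2249]
tool_rot: [[1.0, -0.026, 0.0], [-0.026, -1.0, -0.0], [0.0, 0.0, -1.0]]
contact_force: [-0.1, -0.4, -0.7]
width: 0.0907
finger_force: 0.0
griptop 1662 ((0.47735053300857544, 0.2726564109325409), (0.07935728877782822, 0.022037269547581673), 10.405373573303223) 0.059429732737670216 (300, 91, 36, 80)
foot 447 ((0.5076090693473816, 0.27818283438682556), (0.04351719096302986, 0.026170257478952408), 10.2078275680542) 0.017496625718916026 (299, 82, 30, 39)
```

View pics/w2.png

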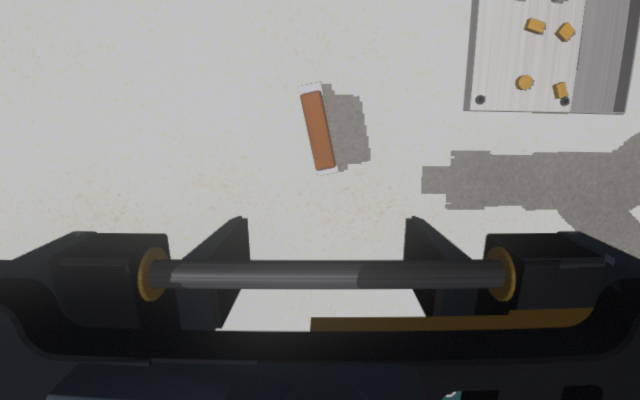

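The picture shows the scraper standing at (317,130), 79 x 22 mm at 10.4°, which matches its given sizes. Next I align with it, descend and grip.

```bash
python3 -m jog '{"gripper":[9.1,9.1,9.1,9.1,9.1,9.1,9.1,9.1,9.1,9.1,9.1,9.1],"dp":[[0,0,0],[0,0,0],[3.0,0.25,0],[2.96,0.25,0],[0,0,3.2],[0,0,3.2],[0,0,3.2],[0,0,3.2],[0,0,3.2],[0,0,2.2],[0,0,1.1],[0,0,0]],"angular":[[0,0,-0.104],[0,0,-0.104],[0,0,0],[0,0,0],[0,0,0],[0,0,0],[0,0,0],[0,0,0],[0,0,0],[0,0,0],[0,0,0],[0,0,0]]}'
python3 -m jog '{"gripper":[1,1,1,1,1,1,1,1,1,1],"dp":[[0,0,0],[0,0,0],[0,0,0],[0,0,0],[0,0,0],[0,0,0],[0,0,0],[0,0,0],[0,0,0],[0,0,0]],"angular":[[0,0,0],[0,0,0],[0,0,0],[0,0,0],[0,0,0],[0,0,0],[0,0,0],[0,0,0],[0,0,0],[0,0,0]]}' 45
```

```text
t: 4.08
tcp_pos: [0.4766, 0.2719, 0.0299]
tool_rot: [[0.984, 0.18, -0.003], [0.18, -0.984, -0.002], [-0.004, 0.001, -1.0]]
contact_force: [-0.6, 0.4, -0.0]
width: 0.0911
finger_force: 0.0
t: 4.92
tcp_pos: [0.4771, 0.2738, 0.0319]
tool_rot: [[0.983, 0.182, 0.0], [0.182, -0.983, 0.0], [0.0, -0.0, -1.0]]
contact_force: [-0.5, 0.1, -0.2]
width: 0.027
finger_force: 0.0
```

```bash
python3 -m jog '{"gripper":[1,1,1,1,1,1,1,1],"dp":[[0,0,0],[0,0,0],[0,0,0],[0,0,0],[0,0,-2],[0,0,-3],[0,0,-3],[0,0,0]],"angular":[[0,0,0],[0,0,0],[0,0,0],[0,0,0],[0,0,0],[0,0,0],[0,0,0],[0,0,0]]}'
python3 -m jog '{"gripper":[1,1],"dp":[[0,0,0],[0,0,0]],"angular":[[0,0,0],[0,0,0]]}'
```

```text
t: 5.58
tcp_pos: [0.4795, 0.275, 0.1167]
tool_rot: [[0.983, 0.182, 0.006], [0.182, -0.983, 0.003], [0.006, -0.002, -1.0]]
contact_force: [1.7, 1.0, -0.0]
width: 0.0216
finger_force: 45.0
t: 5.75
tcp_pos: [0.4767, 0.2736, 0.1114]
tool_rot: [[0.983, 0.182, -0.0], [0.182, -0.983, -0.0], [-0.0, 0.0, -1.0]]
contact_force: [-0.2, 0.3, -0.9]
width: 0.0218
finger_force: 45.0
```

```bash
python3 -m jog '{"gripper":[1,1,1,1,1,1,1,1,1,1,1],"dp":[[0,0,0],[0,0,0],[1.57,3.74,0],[1.57,3.74,0],[1.57,3.74,0],[1.57,3.74,0],[1.57,3.74,0],[0,0,2],[0,0,2],[0,0,0],[0,0,0]],"angular":[[0,0,0.099],[0,0,0.099],[0,0,0],[0,0,0],[0,0,0],[0,0,0],[0,0,0],[0,0,0],[0,0,0],[0,0,0],[0,0,0]]}'
python3 - <<'E'
from h import *
s=snap('wrist','w3'); cv2.imwrite('pics/w3c.png',s['color'][:,:,::-1][:260,150:560])
E
```

```text
t: 6.67
tcp_pos: [0.5513, 0.0854, 0.0702]
tool_rot: [[1.0, -0.015, -0.004], [-0.015, -1.0, -0.0], [-0.004, 0.001, -1.0]]
contact_force: [-0.6, 1.2, -0.8]
width: 0.0217
finger_force: 45.0
```

View pics/w3c.png

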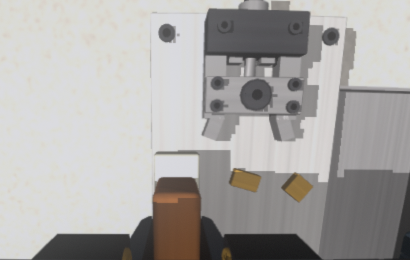

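The foot's front end, at crop (177,152), is clear of the rail mouths at about row 138. Next I lower the scraper and sweep slowly.

```bash
python3 -m jog '{"gripper":[1,1,1,1,1,1,1,1,1,1,1,1],"dp":[[0,0,0.7],[0,0,0.75],[0,0,0],[0,0.6,0],[0,0.8,0],[0,0.8,0],[0,0.8,0],[0,0.8,0],[0,0.8,0],[0,0.8,0],[0,0.8,0],[0,0.8,0]],"angular":[[0,0,0],[0,0,0],[0,0,0],[0,0,0],[0,0,0],[0,0,0],[0,0,0],[0,0,0],[0,0,0],[0,0,0],[0,0,0],[0,0,0]]}'
python3 -m jog '{"gripper":[1,1,1,1,1,1,1,1],"dp":[[0,0.8,0],[0,0.8,0],[0,0.8,0],[0,0.8,0],[0,0.4,0],[0,0,0],[0,0,0],[0,0,0]],"angular":[[0,0,0],[0,0,0],[0,0,0],[0,0,0],[0,0,0],[0,0,0],[0,0,0],[0,0,0]]}'
python3 - <<'E'
from h import *
s=snap('scene','s1'); cv2.imwrite('pics/s1c.png',cv2.resize(s['color'][:,:,::-1][150:240,240:390],None,fx=4,fy=4,interpolation=2))
E
```

```text
t: 7.72
tcp_pos: [0.5517, 0.0147, 0.0575]
tool_rot: [[1.0, -0.015, 0.0], [-0.015, -1.0, 0.0], [0.0, -0.0, -1.0]]
contact_force: [0.6, -0.1, -0.3]
width: 0.0218
finger_force: 45.0
t: 8.38
tcp_pos: [0.5511, -0.0202, 0.0574]
tool_rot: [[1.0, -0.015, -0.0], [-0.015, -1.0, 0.0], [-0.0, -0.0, -1.0]]
contact_force: [0.2, 0.6, -0.8]
width: 0.0221
finger_force: 45.0
```

View pics/s1c.png

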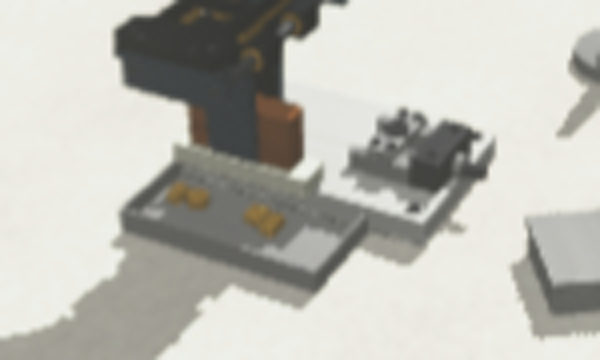

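All four offcuts look to be in the tray, at crop (188,195) and (263,218). I'll lift and count them while still holding the scraper.

```bash
python3 -m jog '{"gripper":[1,1,1,1,1,1,1,1,1],"dp":[[0,0,-2.5],[0,0,-2.5],[-0.9,-3.65,0],[-0.9,-3.65,0],[-0.9,-3.65,0],[-0.9,-3.65,0],[-0.9,-3.65,0],[-0.9,-3.65,0],[0,0,0]],"angular":[[0,0,0],[0,0,0],[0,0,0],[0,0,0],[0,0,0],[0,0,0],[0,0,0],[0,0,0],[0,0,0]]}'
python3 - <<'E'
from h import *
ctr=np.array([.5894,.0400]);a=-.016;ex=np.array([np.cos(a),np.sin(a)]);ey=np.array([-ex[1],ex[0]])
for n in('top','scene'):
  s=snap(n,n+'2'); hsv=cv2.cvtColor(s['color'],cv2.COLOR_RGB2HSV); m=cv2.inRange(hsv,(12,100,50),(38,255,255))
  if n=='top':cv2.imwrite('pics/t2c.png',cv2.resize(s['color'][:,:,::-1][150:280,230:350],None,fx=4,fy=4,interpolation=2))
  for c in cv2.findContours(m,0,1)[0]:
    (u,v),_,_=cv2.minAreaRect(c); p=onplane(s,[[u,v]],.01)[0,:2]-ctr
    if abs(p[0])<.14 and abs(p[1])<.16: print(n,(u,v),cv2.contourArea(c),(p@ex).round(3),(p@ey).round(3))
E
```

```text
t: 9.18
tcp_pos: [0.4992, 0.2043, 0.1076]
tool_rot: [[1.0, -0.011, 0.0], [-0.011, -1.0, 0.001], [0.0, -0.001, -1.0]]
contact_force: [0.6, -0.7, -0.7]
width: 0.0216
finger_force: 45.0
top (310.5, 247.5) 15.0 -0.08 -0.084
top (310.0000305175781, 240.50003051757812) 19.0 -0.064 -0.083
top (309.5, 221.0) 20.0 -0.018 -0.082
top (311.5, 215.0) 24.0 -0.004 -0.087
scene (305.7500305175781, 203.75006103515625) 34.5 -0.013 -0.082
scene (286.5000305175781, 198.50001525878906) 18.5 -0.072 -0.085
```

View pics/t2c.png

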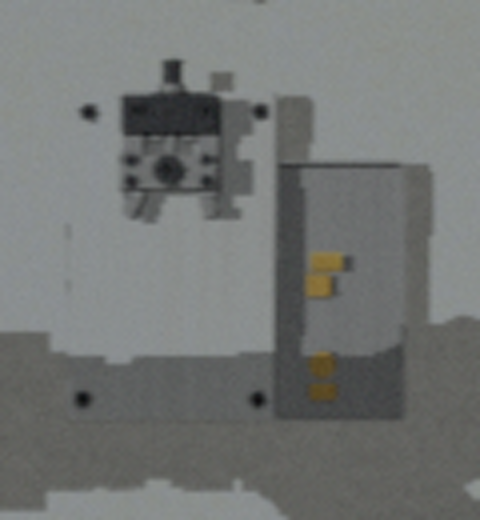

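The top view shows all four offcuts flat in the tray, at crop (322,262), (320,286), (321,364) and (322,392), with the bed clear. Next I put the scraper down and let go.

```bash
python3 -m jog '{"gripper":[1,1,1,1,1,1,9.1,9.1,9.1,9.1,9.1,9.1],"dp":[[0,0,0],[0,0,2.5],[0,0,2.5],[0,0,1.7],[0,0,0.8],[0,0,0],[0,0,0],[0,0,0],[0,0,0],[0,0,0],[0,0,0],[0,0,0]],"angular":[[0,0,0],[0,0,0],[0,0,0],[0,0,0],[0,0,0],[0,0,0],[0,0,0],[0,0,0],[0,0,0],[0,0,0],[0,0,0],[0,0,0]]}'
python3 -m jog '{"gripper":[9.1,9.1,9.1,9.1,9.1,9.1,9.1,9.1,9.1,9.1],"dp":[[0,0,0],[0,0,0],[0,0,-1],[0,0,-3],[0,0,-4],[0,0,-4],[0,0,-4],[0,0,-3.2],[0,0,0],[0,0,0]],"angular":[[0,0,0],[0,0,0],[0,0,0],[0,0,0],[0,0,0],[0,0,0],[0,0,0],[0,0,0],[0,0,0],[0,0,0]]}'
```

```text
t: 10.28
tcp_pos: [0.5006, 0.1994, 0.0327]
tool_rot: [[1.0, -0.015, 0.0], [-0.015, -1.0, 0.0], [0.0, -0.0, -1.0]]
contact_force: [0.7, 0.0, 0.2]
width: 0.0592
finger_force: 0.0
t: 11.12
tcp_pos: [0.5013, 0.1997, 0.227]
tool_rot: [[1.0, -0.015, 0.004], [-0.015, -1.0, 0.001], [0.004, -0.001, -1.0]]
contact_force: [-0.4, 0.2, -0.6]
width: 0.0909
finger_force: 0.0
```

```bash
python3 -m jog '{"gripper":[9.1,9.1,9.1,9.1,9.1,9.1,9.1,9.1,9.1,9.1,9.1,9.1],"dp":[[-0.6,4.0,0],[-0.6,4.0,0],[-0.6,4.0,0],[-0.6,4.0,0],[-0.6,4.0,0],[-0.6,4.0,0],[-0.6,4.0,0],[-0.6,4.0,0],[-0.6,4.0,0],[-0.6,4.0,0],[-0.6,4.0,0],[-0.6,4.0,0]],"angular":[[0,0,0],[0,0,0],[0,0,0],[0,0,0],[0,0,0],[0,0,0],[0,0,0],[0,0,0],[0,0,0],[0,0,0],[0,0,0],[0,0,0]]}'
python3 -m jog '{"gripper":[9.1,9.1,9.1],"dp":[[0,0,0],[0,0,0],[0,0,0]],"angular":[[0,0,0],[0,0,0],[0,0,0]]}'
python3 - <<'E'
from h import *
s=snap('wrist','w4'); hsv=cv2.cvtColor(s['color'],cv2.COLOR_RGB2HSV); m=cv2.inRange(hsv,(15,110,80),(35,255,255)); m[215:]=0
for c in cv2.findContours(m,0,1)[0]:
    if cv2.contourArea(c)<400: continue
    W=onplane(s,c.reshape(-1,2),.012)[:,:2].astype(np.float32); print(cv2.boundingRect(c),cv2.minAreaRect(W))
t=snap('top','t4');P=cloud(t).reshape(-1,3)
k=(abs(P[:,0]-.5)<.08)&(abs(P[:,1]-.2)<.05)&(P[:,2]>.045); print('scraper',np.nanmean(P[k],0),np.nanmax(P[k,2]))
E
```

```text
t: 12.12
tcp_pos: [0.4197, -0.2809, 0.2233]
tool_rot: [[1.0, -0.015, -0.002], [-0.015, -1.0, 0.001], [-0.002, -0.001, -1.0]]
contact_force: [0.9, -0.5, 0.4]
width: 0.0915
finger_force: 0.0
t: 12.37
tcp_pos: [0.4205, -0.2788, 0.2234]
tool_rot: [[1.0, -0.016, -0.002], [-0.016, -1.0, 0.001], [-0.002, -0.001, -1.0]]
contact_force: [-0.1, -0.2, 0.1]
width: 0.091
finger_force: 0.0
(433, 105, 93, 46) ((0.4803244173526764, -0.46110913157463074), (0.027086835354566574, 0.11036656051874161), 15.110791206359863)
(326, 80, 67, 92) ((0.4818951487541199, -0.31933319568634033), (0.10866418480873108, 0.0268701259046793), 31.81089973449707)
scraper [0.49972322 0.19682    0.05749996] 0.06444653544042955
```

The fob measures 109 x 27 mm at (0.482,-0.319) and 31.8°, wrist pixel (360,126). The scraper is upright on the bench at (0.500,0.197). I'll pre-close to 6 cm so the fingers stay clear of the look-alike, then grasp the fob 20 mm behind its middle.

```bash
python3 -m jog '{"gripper":[6,6,6,6,6,6,6,6,6,6,6,6],"dp":[[0,0,0],[0,0,0],[0,0,0],[0,0,0],[0,0,0],[0.54,3.34,0],[0.54,3.34,0],[0,0,4],[0,0,4],[0,0,4],[0,0,4],[0,0,0]],"angular":[[0,0,-0.1142],[0,0,-0.1142],[0,0,-0.1142],[0,0,-0.1142],[0,0,-0.1142],[0,0,0],[0,0,0],[0,0,0],[0,0,0],[0,0,0],[0,0,0],[0,0,0]]}'
python3 -m jog '{"gripper":[6,6,6,6,6],"dp":[[0,0,2.5],[0,0,1.6],[0,0,1],[0,0,0],[0,0,0]],"angular":[[0,0,0],[0,0,0],[0,0,0],[0,0,0],[0,0,0]]}'
python3 -m jog '{"gripper":[2,2,2,2,2,2,2,2,2,2,2,2],"dp":[[0,0,0],[0,0,0],[0,0,0],[0,0,0],[0,0,0],[0,0,0],[0,0,0],[0,0,0],[0,0,0],[0,0,0],[0,0,0],[0,0,0]],"angular":[[0,0,0],[0,0,0],[0,0,0],[0,0,0],[0,0,0],[0,0,0],[0,0,0],[0,0,0],[0,0,0],[0,0,0],[0,0,0],[0,0,0]]}' 45
```

```text
t: 13.47
tcp_pos: [0.4624, -0.3264, 0.0577]
tool_rot: [[0.849, 0.529, -0.008], [0.529, -0.848, 0.006], [-0.004, -0.01, -1.0]]
contact_force: [-1.0, 1.9, -1.1]
width: 0.0601
finger_force: 0.0
t: 13.88
tcp_pos: [0.4663, -0.3304, 0.0148]
tool_rot: [[0.849, 0.528, 0.001], [0.528, -0.849, -0.0], [0.0, 0.001, -1.0]]
contact_force: [0.4, 0.5, 0.8]
width: 0.0597
finger_force: 0.0
t: 14.88
tcp_pos: [0.4655, -0.3304, 0.0137]
tool_rot: [[0.85, 0.528, -0.0], [0.528, -0.85, 0.0], [-0.0, -0.0, -1.0]]
contact_force: [-1.9, 2.4, 7.5]
width: 0.0276
finger_force: 45.0
```

```bash
python3 -m jog '{"gripper":[2,2,2,2,2,2,2,2],"dp":[[0,0,-1],[0,0,-2],[0,0,-3],[0,0,-3],[0,0,-1],[0,0,0],[0,0,0],[0,0,0]],"angular":[[0,0,0],[0,0,0],[0,0,0],[0,0,0],[0,0,0],[0,0,0],[0,0,0],[0,0,0]]}'
python3 - <<'E'
from h import *
s=snap('scene','s5'); w=snap('wrist','w5'); st=read_state();T=np.array(st['tool_rot'])
for n,s in(('scene',s),('wrist',w)):
  hsv=cv2.cvtColor(s['color'],cv2.COLOR_RGB2HSV); m=cv2.inRange(hsv,(15,110,60),(35,255,255))
  P=cloud(s); Q=(P-st['tcp_pos'])@T
  k=(m>0)&(abs(Q[...,0])<.09)&(abs(Q[...,1])<.03)&(abs(Q[...,2])<.04)
  q=Q[k]; print(n,len(q),q.min(0),q.max(0))
  # slope of top z along x
  if len(q)>50: print(np.polyfit(q[:,0],q[:,2],1),np.polyfit(q[:,0],q[:,1],1))
E
```

```text
t: 15.55
tcp_pos: [0.4648, -0.3299, 0.112]
tool_rot: [[0.849, 0.528, -0.002], [0.528, -0.849, 0.001], [-0.001, -0.002, -1.0]]
contact_force: [0.6, -0.4, -4.1]
width: 0.0276
finger_force: 45.0
scene 295 [-0.0328492  -0.01367181 -0.00247988] [0.07523624 0.01606072 0.00761672]
[-0.01278724  0.00102406] [-0.02636623  0.00516392]
wrist 8175 [-0.0341389  -0.01312687 -0.0031113 ] [0.0742526  0.01485878 0.00249669]
[0.00127739 0.00011984] [-0.00776886  0.00083954]
```

```bash
python3 -m jog '{"gripper":[2,2,2,2,2],"dp":[[0,0,0],[0,0,0],[0,0,0],[0,0,0],[0,0,0]],"angular":[[0,0,0.1144],[0,0,0.1144],[0,0,0.1144],[0,0,0.1144],[0,0,0.1144]]}'
python3 -m jog '{"gripper":[2,2,2,2,2,2,2,2,2,2,2,2],"dp":[[0.54,-2.5,0],[0.54,-3.72,0],[0.54,-3.72,0],[0.54,-3.72,0],[0.54,-3.72,0],[0.54,-3.72,0],[0.54,-3.72,0],[0.54,-3.72,0],[0.54,-3.72,0],[0.54,-3.72,0],[0,-1.22,0],[0,0,2]],"angular":[[0,0,0],[0,0,0],[0,0,0],[0,0,0],[0,0,0],[0,0,0],[0,0,0],[0,0,0],[0,0,0],[0,0,0],[0,0,0],[0,0,0]]}'
python3 -m jog '{"gripper":[2,2,2,2,2],"dp":[[0,0,2],[0,0,1],[0,0,0],[0,0,0],[0,0,0]],"angular":[[0,0,0],[0,0,0],[0,0,0],[0,0,0],[0,0,0]]}'
python3 - <<'E'
from h import *
w=snap('wrist','w6')
E
```

```text
t: 16.07
tcp_pos: [0.4651, -0.3301, 0.1121]
tool_rot: [[1.0, -0.022, -0.002], [-0.022, -1.0, 0.001], [-0.002, -0.001, -1.0]]
contact_force: [-0.4, -0.1, -3.4]
width: 0.0271
finger_force: 44.9
t: 17.07
tcp_pos: [0.5274, 0.0433, 0.0949]
tool_rot: [[1.0, -0.013, 0.003], [-0.013, -1.0, 0.0], [0.003, -0.0, -1.0]]
contact_force: [1.1, -0.3, -3.3]
width: 0.0276
finger_force: 45.0
t: 17.48
tcp_pos: [0.526, 0.0403, 0.0639]
tool_rot: [[1.0, -0.017, 0.0], [-0.017, -1.0, 0.0], [0.0, -0.0, -1.0]]
contact_force: [0.4, 0.3, -2.7]
width: 0.0277
finger_force: 45.0
```

View pics/w6.png

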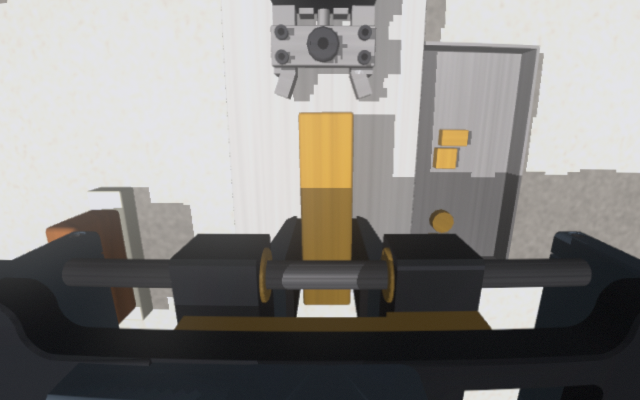

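The wrist view shows the fob held square, with its front end at (326,113), facing the mouth. The rail tips are at (287,92) and (361,92) and the bush is at (323,43). Next I measure the offsets.

Run:
```python
from h import *
s=load('w6'); st=read_state();print(st['tcp_pos'])
ctr=np.array([.5894,.0400]);a=-.016;ex=np.array([np.cos(a),np.sin(a)]);ey=np.array([-ex[1],ex[0]])
J=lambda p:np.c_[(p[:,:2]-ctr)@ex,(p[:,:2]-ctr)@ey]
hsv=cv2.cvtColor(s['color'],cv2.COLOR_RGB2HSV); m=cv2.inRange(hsv,(15,110,60),(35,255,255)); m[215:]=0;m[:,:290]=0;m[:,365:]=0
zt=st['tcp_pos'][2]-.001
L=[];Rr=[]
for v in range(120,210,5):
    u=np.flatnonzero(m[v]); L.append((u.min()-.5,v));Rr.append((u.max()+.5,v))
l=J(onplane(s,L,zt));r=J(onplane(s,Rr,zt)); mid=(l+r)/2
print('width',(l-r)[:,1].mean(),'centre line y=',np.polyfit(mid[:,0],mid[:,1],1),'front',J(onplane(s,[(326,np.flatnonzero(m[:,326]).min()-.5)],zt)))
print('TCP jig',J(np.array([st['tcp_pos']])))
g=cv2.cvtColor(s['color'],cv2.COLOR_RGB2GRAY)
y=g[30:57,308:340]; k=np.argwhere(y<95); print('bush px',k.mean(0)[::-1]+[308,30],len(k))
print('bush',J(onplane(s,[k.mean(0)[::-1]+[308,30]],.052)))
print('bolts z.047',J(onplane(s,[(281,31),(365,31),(281,57),(365,57)],.047)))
print('rail tips z.039',J(onplane(s,[(276,92),(290,98),(371,92),(357,98)],.039)))
print('bed edges', [J(onplane(s,[p],.024))[0] for p in((222,20),(236,200),(424,20),(415,200))])
```

```text
[0.52618306 0.04030053 0.06417972]
width 0.02714041652894873 centre line y= [ 0.01011573 -0.0011145 ] front [[ 0.01158063 -0.00132597]]
TCP jig [[-0.06321366 -0.00071094]]
bush px [324.68525896  40.62749004] 502
bush [[ 0.04767559 -0.00067426]]
bolts z.047 [[ 0.05364412  0.02226031]
 [ 0.05360604 -0.02181191]
 [ 0.0407459   0.02263334]
 [ 0.04070901 -0.02212017]]
rail tips z.039 [[ 0.02347758  0.02713668]
 [ 0.02014734  0.01923777]
 [ 0.02343865 -0.02695042]
 [ 0.02011998 -0.01903851]]
bed edges [array([0.06604711, 0.06014318]), array([-0.04393918,  0.05891199]), array([ 0.06593999, -0.05929083]), array([-0.04401672, -0.06082859])]
```

```bash
python3 -m jog '{"gripper":[2,2,2,2,2,2,2],"dp":[[0,-0.16,0],[0,0,1],[0,0,0.9],[0,0,0.45],[0,0,0.2],[0,0,0],[0,0,0]],"angular":[[0,0,0.007],[0,0,0],[0,0,0],[0,0,0],[0,0,0],[0,0,0],[0,0,0]]}'
python3 -m jog '{"gripper":[2,2,2,2,2,2,2],"dp":[[0.4,0,0],[0.4,0,0],[0.4,0,0],[0.4,0,0],[0.2,0,0],[0,0,0],[0,0,0]],"angular":[[0,0,0],[0,0,0],[0,0,0],[0,0,0],[0,0,0],[0,0,0],[0,0,0]]}'
```

```text
t: 18.12
tcp_pos: [0.5251, 0.0422, 0.0377]
tool_rot: [[1.0, -0.023, -0.002], [-0.023, -1.0, -0.0], [-0.002, 0.0, -1.0]]
contact_force: [-5.7, -0.7, 8.0]
width: 0.0274
finger_force: 45.0
t: 18.7
tcp_pos: [0.5438, 0.0418, 0.0377]
tool_rot: [[1.0, -0.023, 0.0], [-0.023, -1.0, 0.0], [0.0, -0.0, -1.0]]
contact_force: [-0.1, -0.5, 0.4]
width: 0.0271
finger_force: 45.0
```

```bash
python3 -m jog '{"gripper":[2,2,2,2,2,2,2,2],"dp":[[0.3,0,0],[0.3,0,0],[0.4,0,0],[0.4,0,0],[0.4,0,0],[0.4,0,0],[0,0,0],[0,0,0]],"angular":[[0,0,0],[0,0,0],[0,0,0],[0,0,0],[0,0,0],[0,0,0],[0,0,0],[0,0,0]]}'
python3 -m jog '{"gripper":[2,2,2,2,2,2],"dp":[[0.2,0,0],[0.2,0,0],[0.2,0,0],[0.2,0,0],[0,0,0],[0,0,0]],"angular":[[0,0,0],[0,0,0],[0,0,0],[0,0,0],[0,0,0],[0,0,0]]}'
```

```text
t: 19.37
tcp_pos: [0.5659, 0.0412, 0.0378]
tool_rot: [[1.0, -0.023, 0.0], [-0.023, -1.0, -0.0], [0.0, 0.0, -1.0]]
contact_force: [0.3, 1.1, -2.3]
width: 0.0276
finger_force: 45.0
t: 19.87
tcp_pos: [0.5726, 0.0411, 0.0377]
tool_rot: [[1.0, -0.023, -0.003], [-0.023, -1.0, -0.0], [-0.003, 0.0, -1.0]]
contact_force: [-8.7, -0.1, 4.7]
width: 0.0277
finger_force: 45.0
```

```bash
python3 -m jog '{"gripper":[2,2,2,2,2,2],"dp":[[0.1,0,0],[0.1,0,0],[0.1,0,0],[0.1,0,0],[0,0,0],[0,0,0]],"angular":[[0,0,0],[0,0,0],[0,0,0],[0,0,0],[0,0,0],[0,0,0]]}' 
python3 -m jog '{"gripper":[2,2,2,2],"dp":[[0.1,0,0],[0.1,0,0],[0,0,0],[0,0,0]],"angular":[[0,0,0],[0,0,0],[0,0,0],[0,0,0]]}'
```

```text
t: 20.37
tcp_pos: [0.5757, 0.041, 0.0377]
tool_rot: [[1.0, -0.023, -0.004], [-0.023, -1.0, -0.0], [-0.004, 0.0, -1.0]]
contact_force: [-14.1, -0.5, 11.1]
width: 0.0276
finger_force: 45.0
t: 20.7
tcp_pos: [0.5774, 0.0409, 0.0377]
tool_rot: [[1.0, -0.023, -0.005], [-0.023, -1.0, -0.0], [-0.005, 0.0, -1.0]]
contact_force: [-16.0, 0.7, 13.2]
width: 0.0272
finger_force: 45.0
```

```bash
python3 -m jog '{"gripper":[2,2,2,2],"dp":[[0.1,0,0],[0.1,0,0],[0,0,0],[0,0,0]],"angular":[[0,0,0],[0,0,0],[0,0,0],[0,0,0]]}' 60
python3 -m jog '{"gripper":[2,2,2],"dp":[[0.1,0,0],[0,0,0],[0,0,0]],"angular":[[0,0,0],[0,0,0],[0,0,0]]}'
```

```text
t: 21.03
tcp_pos: [0.579, 0.0409, 0.0377]
tool_rot: [[1.0, -0.023, -0.006], [-0.023, -1.0, -0.0], [-0.006, 0.0, -1.0]]
contact_force: [-18.1, 0.5, 16.5]
width: 0.0275
finger_force: 60.0
t: 21.28
tcp_pos: [0.5794, 0.0409, 0.0377]
tool_rot: [[1.0, -0.023, -0.007], [-0.023, -1.0, -0.0], [-0.007, 0.0, -1.0]]
contact_force: [-22.6, 0.5, 21.4]
width: 0.0274
finger_force: 60.0
```

```bash
python3 -m jog '{"gripper":[2,2,2],"dp":[[0.1,0,0],[0,0,0],[0,0,0]],"angular":[[0,0,0],[0,0,0],[0,0,0]]}'
python3 -m jog '{"gripper":[2,2,2],"dp":[[0.1,0,0],[0,0,0],[0,0,0]],"angular":[[0,0,0],[0,0,0],[0,0,0]]}'
```

```text
t: 21.53
tcp_pos: [0.5795, 0.0409, 0.0377]
tool_rot: [[1.0, -0.023, -0.009], [-0.023, -1.0, -0.0], [-0.009, 0.0, -1.0]]
contact_force: [-29.5, 0.3, 28.3]
width: 0.0275
finger_force: 60.0
t: 21.78
tcp_pos: [0.5796, 0.0409, 0.0376]
tool_rot: [[1.0, -0.023, -0.011], [-0.023, -1.0, -0.0], [-0.011, 0.0, -1.0]]
contact_force: [-34.0, 1.6, 34.6]
width: 0.0276
finger_force: 60.0
```

Two more 1 mm commands moved the tool only 0.2 mm in all while the force rose to 34 N, so the fob is against the stops. I'll check once by picture.

Run:
```python
from h import *
w=snap('wrist','w7'); t=snap('top','t7'); print(read_state()['contact_force'])
a=cv2.resize(w['color'],(480,300)); b=t['color'][100:300,140:460]; b=cv2.resize(b,(480,300))
cv2.imwrite('pics/f.png',np.vstack([a,b])[:,:,::-1])
ctr=np.array([.5894,.0400]);q=-.016;ex=np.array([np.cos(q),np.sin(q)]);ey=np.array([-ex[1],ex[0]])
hsv=cv2.cvtColor(w['color'],cv2.COLOR_RGB2HSV); m=cv2.inRange(hsv,(15,110,60),(35,255,255)); M=[]
for v in range(100,205,5):
    u=np.flatnonzero(m[v,270:385])+270
    if len(u)>30:
        p=(onplane(w,[(u.min()-.5,v),(u.max()+.5,v)],.036)[:,:2]).mean(0)-ctr; M.append((p@ex,p@ey))
M=np.array(M);print(np.polyfit(M[:,0],M[:,1],1),M[0],M[-1])
```

```text
[-35.73030253   0.08014943  35.06069002]
[-0.00523483  0.00011401] [ 0.06392848 -0.00031103] [ 0.019611   -0.00027635]
```

View pics/f.png

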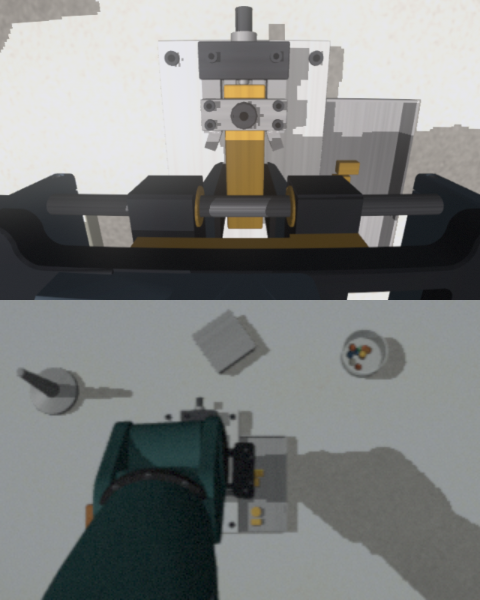

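The picture shows the fob under the bridge with its end at the stops, crop (244,85). It is square within 0.3° and centred, the offcuts are in the tray, and the bystanders have not moved. I'm handing the job in.

```bash
python3 -c "
from bench import *
print(close_job())"
```

```text
the job is handed in; nothing more can be done
None
```

The job is handed in at about 22 s of the 69 s, result not reported: all four offcuts are in the tray, the scraper stands on the bench clear of the jig, and the fob is held pressed against the stops with about 35 N at the wrist.

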